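# Set a tile square on the engraving board and lock it with the cam

## Robot

A 6-joint arm with a two-finger parallel gripper is mounted at the origin on the work surface; the furniture and walls round the work are solid. World frame = base frame: x ahead of the robot, y to its left, z up, the work surface at z = 0. Lengths are in m, angles in rad, forces in N, time in s.
With the tool pointing down it reaches from about 0.35 to 0.775 m from the base axis. Payload 5.5 kg.
Tool frame: the origin (TCP) lies where the fingers leave the gripper's body, on its centre line; the fingertips stand 73 mm ahead of it and the grasp point (between the pads) lies 54 mm ahead of it (robot.tcp_to_tips is the distance from the TCP to the fingertips, in m); z points along the fingers, y is the line along which they close (so a half turn about z gives the same grasp; the last joint's range is limited). The gripper opens to 85 mm and grips with 20 to 120 N. Pads are 22 mm wide; open, the fingers measure 114 mm over their backs; the gripper's body (76 mm by 85 mm) begins 54 mm behind the grasp point. The pads swing forward as they close: fully open they stand 13 mm farther back than shut.
Start: joints at [1.092, 0.313, 0.046, 1.304, 0, 1.431], TCP at [0.191, 0.542, 0.304] pointing down, gripper open.
Joint ranges: [-2.76, 2.76], [-0.86, 1.69], [-1.03, 1.26], [-2.2, 2.34], [-1.47, 1.5], [-3.14, 3.14]. Speed limits (rad/s): [2.57, 2.57, 3.14, 3.14, 3.14, 3.14].

## Interface

Orientations are given as a unit quaternion [x, y, z, w].
In Python, from cell import robot, optics, job, readout gives the robot as it stands (robot), with the cameras (optics), the job (job) and the readings (readout).
- The arm moves only by the shell command python3 nudge.py FILE [FORCE], which reads ROWS from the file FILE. ROWS is a JSON list of rows, 1 to 12 of them, each an object with the fields trans (a list: dx, dy, dz in m), twist (a turn about the tool's z in rad), finger_gap (the opening from 0.0 (shut) to 1.0 (fully open)); a field left out counts as zero (the opening has to be given); each row is the pose to reach, as a shift and turn from the pose commanded when the command began, along the tool's axes at that moment; what a row does not reach only later rows make up. A row lasts 1/10 s, in which the tool goes at most 0.05 m and 0.15 rad, less where a joint would pass 70% of its speed; a pose out of reach is approached as far as the arm can. The fingers move at their own pace and stop on an object; FORCE is the grip in N (left out, the last holds). Time passes only in rows, so rows that do not move let the fingers close. It prints the time, the measured TCP pose, the force, the opening and the grip force at its end. Input that does not fit is refused with a message, and nothing moves.
- readout.sense(): the state, without advancing time (a new reading comes with each control period).
- optics.camera(name): name is "side" or "top" or "wrist"; returns a dict with "img" (384x512x3 uint8, blue, green, red), "fx", "fy", "cx", "cy" (pixels), "k1" (the pictures are not rectified: a ray, as slopes to the right and down, at radius r is drawn at 1 + k1 r^2 times it, then the intrinsics apply), "world_from_camera" (4x4, takes a point from camera to world coordinates). Camera axes: x right, y down, z forward; pixel columns grow to the right and rows downward; lengths in m; the calibration is good to about 2 mm. A picture is of the moment at which its call begins. There is no depth.
- job.sign_off(): hands the job in; it is judged then, once.
The state is a dict: "t": time; "joint_pos": joint angles; "joint_velocities": joint speeds; "joint_torque": joint torques, N m; "ee_pos": TCP position; "orientation": TCP orientation; "ft_force": force on the tool from outside, world axes, zero at the start; "wrist_torque": the same for the moment, N m; "gripper_width": opening from 0.0 (shut) to 1.0 (fully open); "grasp_force": force on a finger pad.
Only numpy, scipy, OpenCV 4.12 (cv2) and the standard library are available. Lean on these libraries where they do the work, as an engineer would, in place of code of your own. Each camera call takes 0.05 s, during which the arm holds its last target. There are 200 camera calls.

## Task

Make the fired tile fast on the engraving board: with the fingertips, push it flat along the board until it lies flush against the long far fence and hard up against the end stop on the left, then swing the wooden cam lever round until the cam bites tight on the tile's near edge. Nothing is to be lifted, and the tools and paint pots standing about stay where they are.

Things in the scene. Friction and masses are not known exactly. Their poses are not given: they have to be found in the camera images.
- carving_board: Engraving board, fixed to the table: plywood, 12 mm thick. Origin on its underside, at table height; base x -105 to +99, y -160 to +160 mm; x points away from the robot (within 15 degrees), y left, z up. The fence is a 10 mm high strip along the whole far edge, working face at x=+83; the end stop a like strip at the left, x=0 to 83 mm, working face at y=+138.
- tile_home (a point): Where the tile's origin lies when it is fully home and square to the board: x=+38, y=+93 mm of the board, on its top (12 mm above the table).
- tile: Loose square fired-clay tile, 90 x 90 x 12 mm, about 0.19 kg: terracotta edges, white face with a blue border and stepped pattern. Origin: centre of its underside, 12 mm above the table; axes along its edges. It starts on the right half of the board, off the fence and stop, turned up to 15 degrees from the board's axes. It slides with ordinary dry friction.
- cam_lever (a joint): Angle (rad) of the one-piece wooden cam and lever. 0 = open: lever points to the robot and left, 135 degrees anticlockwise from the board's x. Grows as it swings anticlockwise from above, its end passing towards the robot, then right. Starts 0 to 0.3. With the tile home the cam touches at about 1.5, is tight at 1.55 to 1.85 and stays there; with no tile it stops at 1.92.
- cam_pivot (a point): Centre of the cam's screw: x=-33, y=+100 mm of the board, 32 mm above the table. The cam is a disc of 22 mm radius with its centre 7 mm off this axis, 13 to 27 mm above the table; below 0.5 rad it stands 6 mm or more clear of a tile that is home. It turns stiffly (0.08 N m of dry friction); 6 to 12 N on the lever at the grip point clamps well.
- lever_grip (a point): Point on the lever's centre line, 58 mm from the screw's axis, 20 mm above the table: a good place to push it from the side. The lever is 14 mm wide here and spans 13.5 to 26.5 mm above the table; its rounded end is 75 mm from the axis.
- loop_tool: Bystander: wooden-handled wire loop tool, 160 mm long, lying right of the board. Origin: centre of its underside.
- needle_tool: Bystander: needle tool with a dark handle, 153 mm long, lying right of the board. Origin: centre of its underside.
- white_pot: Bystander: pot of white slip, 70 mm across, 55 mm high. Origin: centre of its underside.
- green_pot: Bystander: pot of green paint, 60 mm across, 48 mm high, in the group at the right. Origin: centre of its underside.
- blue_pot: Bystander: pot of bright blue paint, 60 mm across, 44 mm high, in the group at the right. Origin: centre of its underside.
- red_pot: Bystander: pot of orange-red paint, 60 mm across, 47 mm high, in the group at the right. Origin: centre of its underside.

How it is judged:
By the outcome, as a careful person would: the job done as asked, in the order asked, and still so for the second after the job is handed in, with the robot touching nothing.
It also fails if it takes over 64 s, if anything falls off the work surface, if the arm or the gripper's body presses on something with over 40 N, if the wrist force passes 120 N, or if a joint passes its speed limit or range.

## Working session

There is one attempt and no reset: what is moved stays moved. The work goes in short steps, Python scripts to look and compute and a shell command to move; the robot and the scene stay as the last step left them, time stands still between calls to the robot, and variables do not carry over. Pictures are saved under pics/ and viewed, at most 10 in all, crops included, and the job is handed in when it is done.

```bash
ls; mkdir -p pics
cat > h.py <<'E'
import numpy as np, cv2
from cell import robot, optics, job, readout
def K(c): return np.array([[c["fx"],0,c["cx"]],[0,c["fy"],c["cy"]],[0,0,1.]]), np.array([c["k1"],0,0,0,0.])
def plane(c,px,z):
    k,d=K(c); px=np.array(px,float).reshape(-1,1,2)
    n=cv2.undistortPoints(px,k,d).reshape(-1,2)
    T=np.array(c["world_from_camera"]); r=np.c_[n,np.ones(len(n))]@T[:3,:3].T; o=T[:3,3]
    return o+r*((z-o[2])/r[:,2])[:,None]
def proj(c,P):
    k,d=K(c); T=np.linalg.inv(np.array(c["world_from_camera"]))
    return cv2.projectPoints(np.array(P,float).reshape(-1,3),cv2.Rodrigues(T[:3,:3])[0],T[:3,3],k,d)[0].reshape(-1,2)
E
python3 - <<'E'
from h import *
import pickle
for n in("top","side"):
    c=optics.camera(n); cv2.imwrite(f"pics/{n}0.png",c["img"]); pickle.dump(c,open(f"{n}0.pkl","wb"))
    print(n,c["fx"],c["k1"],np.round(c["world_from_camera"],3).tolist())
s=readout.sense();print(s["t"],s["ee_pos"],s["orientation"],s["ft_force"])
E
```

```text
cell.py
nudge.py
pics
top 396.2738073188365 -0.06117113980754472 [[0.006, -0.995, 0.104, 0.314], [-1.0, -0.008, -0.017, -0.035], [0.018, -0.103, -0.994, 1.126], [0.0, 0.0, 0.0, 1.0]]
side 378.95393226230016 -0.09935454658441399 [[-0.986, -0.05, 0.16, 0.238], [-0.168, 0.353, -0.921, 1.095], [-0.011, -0.934, -0.356, 0.479], [0.0, 0.0, 0.0, 1.0]]
0.1 [0.19095521 0.54199682 0.30307609] [ 1.68596160e-01  9.85684841e-01 -8.11435554e-04 -2.64560133e-04] [-0.23501228 -0.97220321 -0.54678694]
```

View pics/top0.png

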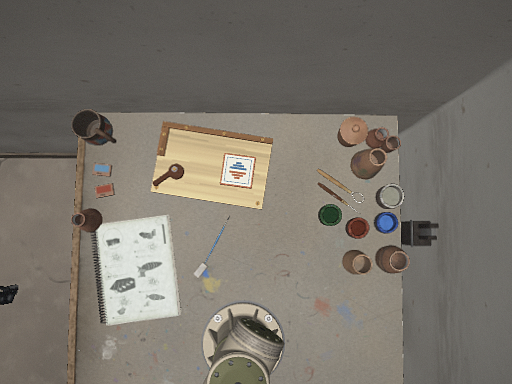

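View pics/side0.png

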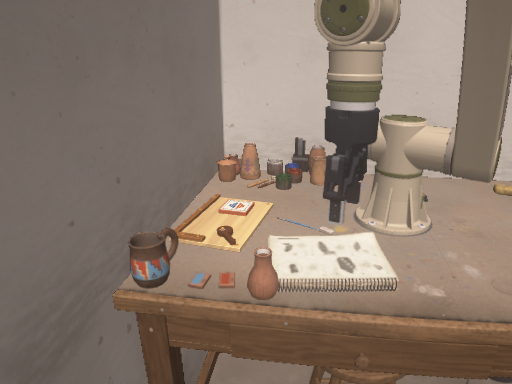

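Top view: the board spans cols 150–273 and rows 121–209, the tile is at (238,170), and the lever runs from its screw at about (177,170) to (158,182). Next I'll check the calibration, because the arm's picture looks odd for the stated TCP.

Run:
```python
from h import *
import pickle
for n in("top","side"):
    c=pickle.load(open(f"{n}0.pkl","rb"))
    print(n,proj(c,[[0,0,0],[.191,.542,.304],[.191,.542,.231]]).round(1).tolist(), c["cx"],c["cy"])
c=pickle.load(open("top0.pkl","rb"))
im=cv2.resize(c["img"][110:220,140:285],None,fx=5,fy=5,interpolation=cv2.INTER_CUBIC); cv2.imwrite("pics/topcrop0.png",im)
# board corners guess
print(plane(c,[[163,122],[273,138],[263,209],[150,192]],.012).round(3).tolist())
w=optics.camera("wrist"); print(np.round(w["world_from_camera"],3).tolist(),readout.sense()["joint_pos"]); cv2.imwrite("pics/wrist0.png",w["img"])
```

```text
top [[242.9, 342.2], [-20.6, 284.6], [1.0, 280.4]] 263.6571468417102 187.56615374350352
side [[391.3, 218.4], [346.8, 174.8], [343.2, 219.2]] 252.55158413996122 194.53684748361985
[[0.617, 0.237, 0.012], [0.573, -0.08, 0.012], [0.369, -0.053, 0.012], [0.414, 0.266, 0.012]]
[[0.332, 0.91, 0.248, 0.128], [0.943, -0.32, -0.088, 0.564], [-0.001, 0.263, -0.965, 0.372], [0.0, 0.0, 0.0, 1.0]] [ 1.09237730e+00  3.13820699e-01  4.52657013e-02  1.30360527e+00
 -2.10089304e-06  1.43119961e+00]
```

View pics/topcrop0.png

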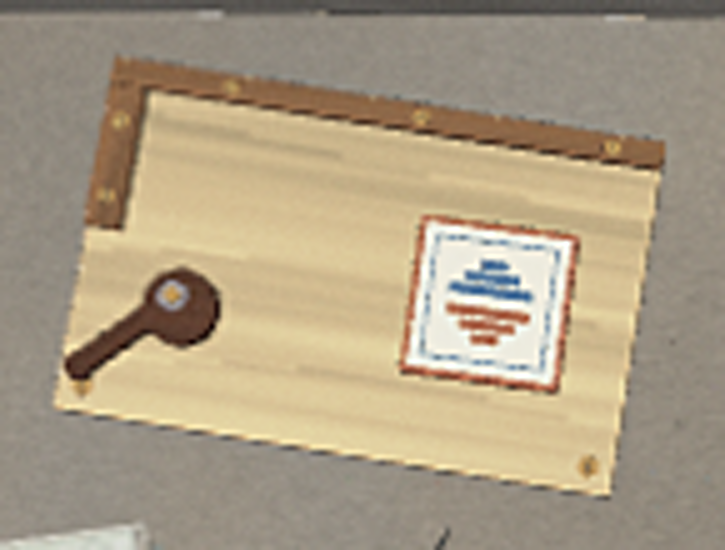

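The calibration agrees (the gripper projects where it is seen). In the crop, the fence is along the top, the stop is at the left, the cam screw is at (172,293), the lever tip is at (80,368) and the tile is at about (490,303). Now I'll measure these.

```bash
cat >> h.py <<'E'
def board_fit(B,W):
    B=np.array(B,float)[:,:2];W=np.array(W)[:,:2];b=B.mean(0);w=W.mean(0)
    C=sum(np.outer(q-w,p-b) for p,q in zip(B,W)); th=np.arctan2(C[1,0]-C[0,1],C[0,0]+C[1,1])
    R=np.array([[np.cos(th),-np.sin(th)],[np.sin(th),np.cos(th)]]); t=w-R@b
    return R,t,th,W-(B@R.T+t)
def tile_quad(c):
    """tile's top outline from white face grown to terracotta border"""
    hsv=cv2.cvtColor(c["img"],cv2.COLOR_BGR2HSV); return hsv
E
python3 - <<'E'
from h import *
import pickle
c=pickle.load(open("top0.pkl","rb"))
f=lambda L:np.array([[140+(u+.5)/5-.5,110+(v+.5)/5-.5] for u,v in L])
# crop px: near corners z12, fence outer corners z22, fence right face corner z22, inner corner z22
W=np.r_[plane(c,f([[55,408],[610,495]]),.012),plane(c,f([[118,57],[665,143],[661,168],[145,88]]),.022)]
B=[[-105,160],[-105,-160],[99,160],[99,-160],[83,-160],[83,138]]
R,t,th,res=board_fit(np.array(B)/1000,W)
print("yaw",np.degrees(th),"t",t.round(4),"res mm",(res*1000).round(1).tolist())
pickle.dump((R,t,th),open("board.pkl","wb"))
tb=lambda P:(np.array(P)[:,:2]-t)@R*1000
print("screw",tb(plane(c,f([[172,293]]),.032)).round(1),"tip",tb(plane(c,f([[80,368]]),.0265)).round(1))
hsv=cv2.cvtColor(c["img"],cv2.COLOR_BGR2HSV)
m=((hsv[...,1]<60)&(hsv[...,2]>170)).astype(np.uint8); z=np.zeros_like(m); z[145:200,212:262]=m[145:200,212:262]
r=cv2.minAreaRect(cv2.findNonZero(z)); q=cv2.boxPoints(r)
P=plane(c,q,.024); print("white face sides",np.linalg.norm(P-np.roll(P,1,0),axis=1).round(4))
P2=plane(c,f([[423,214],[580,236],[560,392],[401,373]]),.024)
print("outline sides",np.linalg.norm(P2-np.roll(P2,1,0),axis=1).round(4))
for p in(P,P2):
    b=tb(p); print("ctr",b.mean(0).round(1),"corners",b.round(1).tolist())
s=readout.sense();e=np.array(s["ee_pos"]);print("tcp board",tb(e[None]).round(1),e,robot.tcp_to_tips)
E
```

```text
yaw -8.501891179300392 t [0.4965 0.0926] res mm [[0.3, -1.7], [1.0, 1.0], [-0.9, -2.6], [-1.0, 1.4], [0.3, 1.2], [0.2, 0.7]]
screw [[-31.9  99.9]] tip [[-80.9 144.6]]
white face sides [0.0819 0.0814 0.0825 0.0814]
outline sides [0.091  0.0894 0.0891 0.0895]
ctr [ -8.2 -74.6] corners [[-49.8, -34.8], [31.6, -32.2], [33.3, -114.7], [-48.1, -116.6]]
ctr [ -8.8 -76.2] corners [[35.4, -30.1], [36.9, -119.5], [-52.2, -122.3], [-55.5, -32.8]]
tcp board [[-368.6  399.3]] [0.19099686 0.54206092 0.30322828] 0.0726
```

Board fit residuals are 2.6 mm or less. The screw came out at (-32,100) against (-33,100) given. The tile centre is (-8,-76), almost square to the board. I'll go above the tile's near side with the tool turned to the board's axes and the fingers shut.

```bash
echo '[{"trans":[-0.03,-0.034,0],"twist":-0.06,"finger_gap":0},{"trans":[-0.06,-0.068,0],"twist":-0.12,"finger_gap":0},{"trans":[-0.09,-0.102,0],"twist":-0.191,"finger_gap":0},{"trans":[-0.12,-0.136,0],"twist":-0.191,"finger_gap":0},{"trans":[-0.15,-0.17,0],"twist":-0.191,"finger_gap":0},{"trans":[-0.18,-0.204,0],"twist":-0.191,"finger_gap":0},{"trans":[-0.21,-0.238,0],"twist":-0.191,"finger_gap":0},{"trans":[-0.24,-0.272,0],"twist":-0.191,"finger_gap":0},{"trans":[-0.27,-0.306,0],"twist":-0.191,"finger_gap":0},{"trans":[-0.3,-0.34,0],"twist":-0.191,"finger_gap":0},{"trans":[-0.335,-0.377,0],"twist":-0.191,"finger_gap":0},{"trans":[-0.368,-0.413,0],"twist":-0.191,"finger_gap":0}]' > m.json && python3 nudge.py m.json
cat > st.py <<'E'
from h import *
import pickle
R,t,th=pickle.load(open("board.pkl","rb"))
s=readout.sense();e=np.array(s["ee_pos"]);q=s["orientation"]
from scipy.spatial.transform import Rotation as Q
M=Q.from_quat(q).as_matrix()
print("t",round(s["t"],2),"board",((e[:2]-t)@R*1000).round(1),"tipz",round(1000*(e[2]-.0726),1),"tool y vs board y deg",round(np.degrees(np.arctan2(M[1,1],M[0,1])-th)-90,2),"F board",(np.array(s["ft_force"])[:2]@R).round(1),round(s["ft_force"][2],1),"w",round(s["gripper_width"],2))
E
python3 st.py
```

```text
t: 1.35
ee_pos: [0.4012, 0.0286, 0.304]
orientation: [0.074, 0.997, 0.0, 0.0]
ft_force: [0.4, 0.4, -0.8]
gripper_width: 0.001
grasp_force: 0.0
t 1.35 board [-84.9 -77.4] tipz 231.4 tool y vs board y deg 0.04 F board [0.3 0.5] -0.8 w 0.0
```

```bash
echo '[{"trans":[0,0,0.04],"finger_gap":0},{"trans":[0,0,0.08],"finger_gap":0},{"trans":[0,0,0.12],"finger_gap":0},{"trans":[0,0,0.15],"finger_gap":0},{"trans":[0,0,0.18],"finger_gap":0},{"trans":[0,0,0.2],"finger_gap":0},{"trans":[0,0,0.214],"finger_gap":0},{"trans":[0,0,0.214],"finger_gap":0}]' > m.json && python3 nudge.py m.json; python3 st.py
python3 - <<'E'
from h import *
a=optics.camera("side")["img"][170:270,170:290]; b=optics.camera("wrist")["img"]
a=cv2.resize(a,(480,400)); b=cv2.resize(b,(533,400))[:, 213:]
cv2.imwrite("pics/down.png",np.hstack([a,b]))
E
```

```text
t: 2.15
ee_pos: [0.3992, 0.0307, 0.0881]
orientation: [0.074, 0.997, 0.0, -0.002]
ft_force: [0.2, -0.2, -0.1]
gripper_width: 0.002
grasp_force: 0.0
t 2.15 board [-87.1 -75.6] tipz 15.5 tool y vs board y deg 0.03 F board [ 0.2 -0.2] -0.1 w 0.0
```

View pics/down.png

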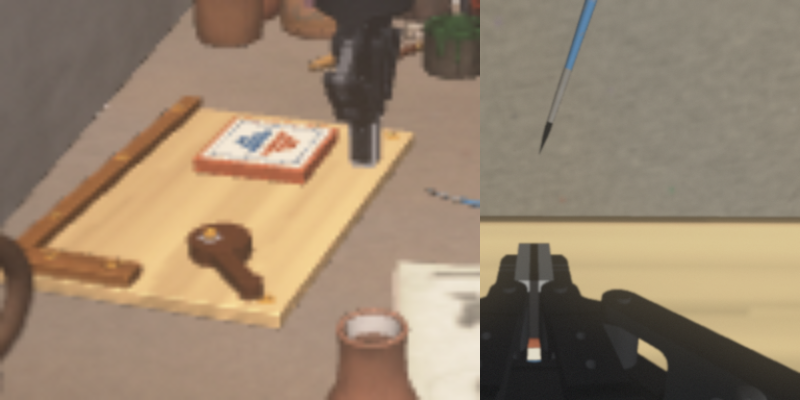

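The side view shows the shut tips just above the board, about 20 mm on the near side of the tile, with nothing else close. I'll push towards the fence.

```bash
echo '[{"trans":[-0.008,0,0],"finger_gap":0},{"trans":[-0.016,0,0],"finger_gap":0},{"trans":[-0.024,0,0],"finger_gap":0},{"trans":[-0.032,0,0],"finger_gap":0},{"trans":[-0.04,0,0],"finger_gap":0},{"trans":[-0.046,0,0],"finger_gap":0},{"trans":[-0.052,0,0],"finger_gap":0},{"trans":[-0.058,0,0],"finger_gap":0},{"trans":[-0.062,0,0],"finger_gap":0},{"trans":[-0.062,0,0],"finger_gap":0}]' > m.json && python3 nudge.py m.json; python3 st.py
python3 - <<'E'
from h import *
import pickle
R,t,th=pickle.load(open("board.pkl","rb"))
open("h.py","a").write('''
def tile(c,R,t):
    hsv=cv2.cvtColor(c["img"],cv2.COLOR_BGR2HSV); m=((hsv[...,1]<60)&(hsv[...,2]>170)).astype(np.uint8)
    poly=proj(c,[[*(t+R@np.array(p)),.024] for p in[(-.095,-.15),(.082,-.15),(.082,.136),(-.02,.136),(-.02,.02),(-.095,.02)]]).astype(np.int32)
    z=np.zeros_like(m); cv2.fillPoly(z,[poly],1); m=cv2.morphologyEx(m&z,cv2.MORPH_OPEN,np.ones((2,2)))
    P=plane(c,cv2.boxPoints(cv2.minAreaRect(cv2.findNonZero(m))),.024); b=(P[:,:2]-t)@R*1000
    d=np.roll(b,-1,0)-b; a=(np.degrees(np.arctan2(d[:,1],d[:,0]))+45)%90-45
    return b.mean(0).round(1),a.round(1),np.linalg.norm(d,axis=1).round(1)
''')
E
python3 - <<'E'
from h import *
import pickle
R,t,th=pickle.load(open("board.pkl","rb"))
c=optics.camera("top"); cv2.imwrite("pics/top1.png",cv2.resize(c["img"][110:220,140:285],None,fx=5,fy=5)); print(tile(c,R,t))
E
```

```text
t: 3.25
ee_pos: [0.4633, 0.0212, 0.0899]
orientation: [0.074, 0.997, 0.0, 0.001]
ft_force: [-0.4, -0.4, -1.0]
gripper_width: 0.003
grasp_force: 0.0
t 3.25 board [-22.3 -75.6] tipz 17.3 tool y vs board y deg 0.03 F board [-0.3 -0.5] -1.0 w 0.0
(array([ 39.3, -25.6]), array([3.1, 1.7, 2. , 1.8]), array([ 87.8, 190.8,  87.7, 189.1]))
```

View pics/top1.png

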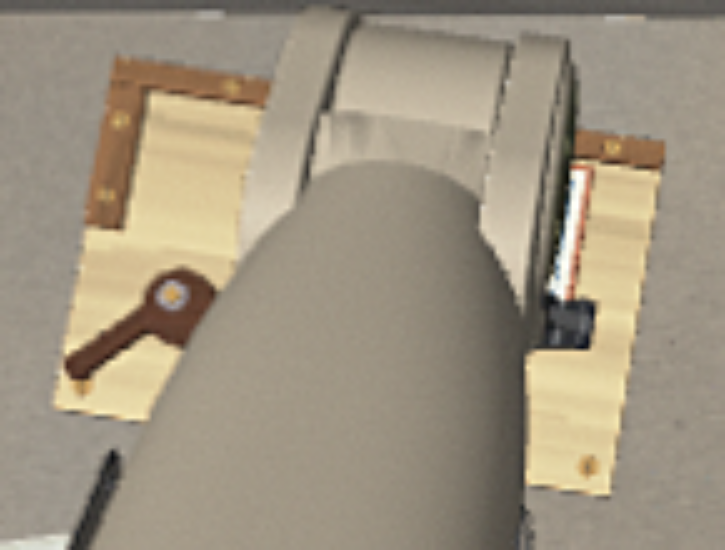

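The arm hides most of the tile from the top. The visible right strip (column 580) lies close under the fence. I'll press on until contact shows in the force.

```bash
echo '[{"trans":[-0.002,0,0],"finger_gap":0},{"trans":[-0.003,0,0],"finger_gap":0},{"trans":[-0.003,0,0],"finger_gap":0}]' > m.json && python3 nudge.py m.json|grep force; python3 st.py;  echo '[{"trans":[-0.001,0,0],"finger_gap":0},{"trans":[-0.002,0,0],"finger_gap":0},{"trans":[-0.002,0,0],"finger_gap":0}]' > m.json && python3 nudge.py m.json|grep ft; python3 st.py
```

```text
ft_force: [-1.0, 0.5, -0.4]
grasp_force: 0.5
t 3.6 board [-20.5 -75.5] tipz 17.3 tool y vs board y deg 0.04 F board [-1.1  0.4] -0.4 w 0.0
ft_force: [-0.2, 0.4, -0.2]
t 3.9 board [-18.2 -75.5] tipz 17.3 tool y vs board y deg 0.03 F board [-0.3  0.4] -0.2 w 0.0
```

```bash
for i in 1 2; do :; done; echo '[{"trans":[-0.001,0,0],"finger_gap":0},{"trans":[-0.0015,0,0],"finger_gap":0},{"trans":[-0.0015,0,0],"finger_gap":0}]' > m.json && python3 nudge.py m.json|grep ft; python3 st.py;  echo '[{"trans":[-0.001,0,0],"finger_gap":0},{"trans":[-0.0015,0,0],"finger_gap":0},{"trans":[-0.0015,0,0],"finger_gap":0}]' > m.json && python3 nudge.py m.json|grep ft; python3 st.py
python3 - <<'E'
from h import *
a=optics.camera("side")["img"][170:270,160:280]
cv2.imwrite("pics/side1.png",cv2.resize(a,(720,600),interpolation=cv2.INTER_CUBIC))
E
```

```text
ft_force: [-1.4, 0.1, 0.9]
t 4.2 board [-16.9 -75.5] tipz 17.2 tool y vs board y deg 0.03 F board [-1.4 -0.1] 0.9 w 0.01
ft_force: [-5.5, 1.0, 3.6]
t 4.5 board [-16.7 -75.5] tipz 17.0 tool y vs board y deg 0.04 F board [-5.6  0.2] 3.6 w -0.0
```

View pics/side1.png

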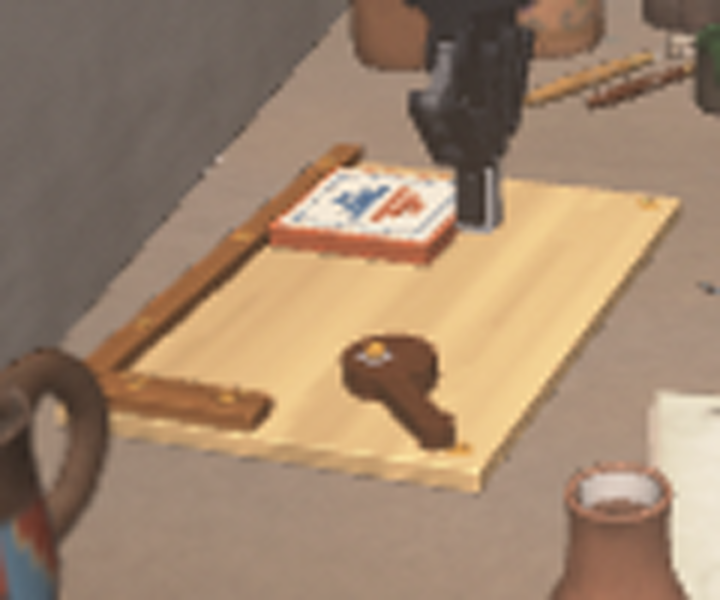

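The tile is flush along the fence: the contact force rose with the finger at -17, which puts the tile's near edge at -7 as it should be. I'll go round to its right side.

```bash
echo '[{"trans":[0.015,0,0],"finger_gap":0},{"trans":[0.015,-0.03,0],"finger_gap":0},{"trans":[0.015,-0.06,0],"finger_gap":0},{"trans":[0.015,-0.08,0],"finger_gap":0},{"trans":[0.015,-0.08,0],"finger_gap":0},{"trans":[-0.015,-0.08,0],"finger_gap":0},{"trans":[-0.04,-0.08,0],"finger_gap":0},{"trans":[-0.055,-0.08,0],"finger_gap":0},{"trans":[-0.055,-0.08,0],"finger_gap":0},{"trans":[-0.055,-0.08,0],"finger_gap":0}]' > m.json && python3 nudge.py m.json|grep ft; python3 st.py
python3 - <<'E'
from h import *
import pickle
R,t,th=pickle.load(open("board.pkl","rb"))
c=optics.camera("top"); print(tile(c,R,t))
E
```

```text
ft_force: [0.1, -0.8, -0.7]
t 5.55 board [  39.2 -154.8] tipz 17.0 tool y vs board y deg 0.08 F board [ 0.2 -0.8] -0.7 w -0.0
(array([ 70.3, -40.9]), array([9. , 9.4, 9. , 9.4]), array([ 5.7, 11.5,  5.7, 11.5]))
```

```bash
echo '[{"trans":[0,0.01,0],"finger_gap":0},{"trans":[0,0.018,0],"finger_gap":0},{"trans":[0,0.026,0],"finger_gap":0},{"trans":[0,0.034,0],"finger_gap":0},{"trans":[0,0.042,0],"finger_gap":0},{"trans":[0,0.05,0],"finger_gap":0},{"trans":[0,0.06,0],"finger_gap":0},{"trans":[0,0.07,0],"finger_gap":0},{"trans":[0,0.08,0],"finger_gap":0},{"trans":[0,0.09,0],"finger_gap":0},{"trans":[0,0.1,0],"finger_gap":0},{"trans":[0,0.1,0],"finger_gap":0}]' > m.json && python3 nudge.py m.json|grep ft; python3 st.py; echo '[{"trans":[0,0.008,0],"finger_gap":0},{"trans":[0,0.016,0],"finger_gap":0},{"trans":[0,0.024,0],"finger_gap":0},{"trans":[0,0.032,0],"finger_gap":0},{"trans":[0,0.04,0],"finger_gap":0},{"trans":[0,0.048,0],"finger_gap":0},{"trans":[0,0.056,0],"finger_gap":0},{"trans":[0,0.064,0],"finger_gap":0},{"trans":[0,0.072,0],"finger_gap":0},{"trans":[0,0.078,0],"finger_gap":0},{"trans":[0,0.078,0],"finger_gap":0}]' > m.json && python3 nudge.py m.json|grep ft; python3 st.py
python3 - <<'E'
from h import *
a=optics.camera("side")["img"][180:270,160:280]
cv2.imwrite("pics/side2.png",cv2.resize(a,(800,600),interpolation=cv2.INTER_CUBIC))
E
```

```text
ft_force: [-0.7, 1.3, 5.3]
t 6.8 board [ 39.7 -53.8] tipz 17.5 tool y vs board y deg 0.13 F board [-0.9  1.2] 5.3 w 0.0
ft_force: [-1.1, -1.3, 5.0]
t 7.9 board [39.8 23.3] tipz 17.5 tool y vs board y deg 0.07 F board [-0.9 -1.5] 5.0 w 0.0
```

View pics/side2.png

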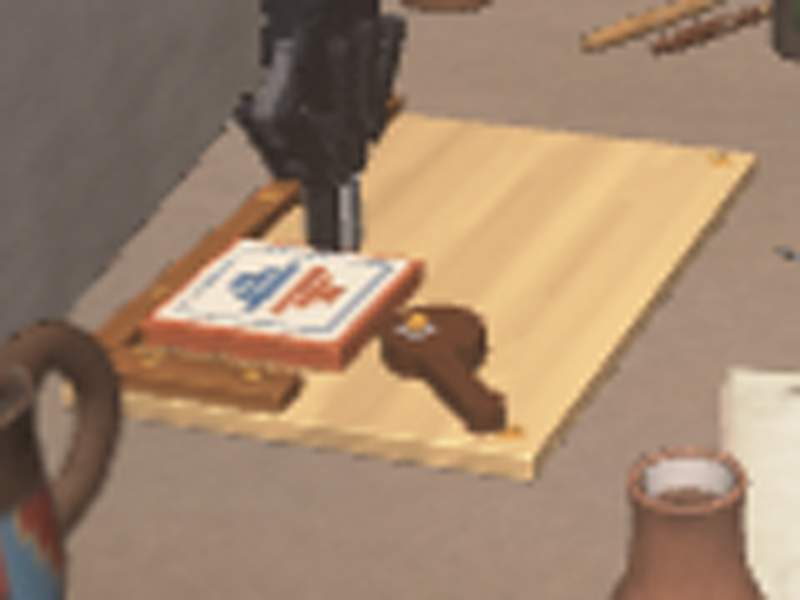

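The tile is close to the stop, with about 10 mm left, and still along the fence and clear of the cam. I'll continue in small steps.

```bash
echo '[{"trans":[0,0.003,0],"finger_gap":0},{"trans":[0,0.006,0],"finger_gap":0},{"trans":[0,0.008,0],"finger_gap":0},{"trans":[0,0.008,0],"finger_gap":0}]' > m.json && python3 nudge.py m.json|grep ft; python3 st.py; echo '[{"trans":[0,0.001,0],"finger_gap":0},{"trans":[0,0.0015,0],"finger_gap":0},{"trans":[0,0.0015,0],"finger_gap":0}]' > m.json && python3 nudge.py m.json|grep ft; python3 st.py;  echo '[{"trans":[0,0.001,0],"finger_gap":0},{"trans":[0,0.0015,0],"finger_gap":0},{"trans":[0,0.0015,0],"finger_gap":0}]' > m.json && python3 nudge.py m.json|grep ft; python3 st.py
```

```text
ft_force: [-0.8, -3.4, 5.8]
t 8.35 board [39.8 30.1] tipz 17.5 tool y vs board y deg 0.0 F board [-0.2 -3.5] 5.8 w -0.0
ft_force: [-1.5, -4.9, 5.8]
t 8.65 board [39.8 31.3] tipz 17.5 tool y vs board y deg -0.01 F board [-0.8 -5.1] 5.8 w -0.0
ft_force: [-1.1, -4.4, 6.4]
t 8.95 board [39.8 32.8] tipz 17.5 tool y vs board y deg -0.02 F board [-0.4 -4.5] 6.4 w -0.0
```

```bash
echo '[{"trans":[0,0.001,0],"finger_gap":0},{"trans":[0,0.0015,0],"finger_gap":0},{"trans":[0,0.0015,0],"finger_gap":0}]' > m.json && python3 nudge.py m.json|grep ft; python3 st.py;  echo '[{"trans":[0,0.001,0],"finger_gap":0},{"trans":[0,0.0015,0],"finger_gap":0},{"trans":[0,0.0015,0],"finger_gap":0}]' > m.json && python3 nudge.py m.json|grep ft; python3 st.py
```

```text
ft_force: [-1.7, -4.1, 5.4]
t 9.25 board [39.8 34.3] tipz 17.5 tool y vs board y deg -0.02 F board [-1.  -4.3] 5.4 w -0.0
ft_force: [-0.3, -3.3, 5.9]
t 9.55 board [39.8 35.8] tipz 17.5 tool y vs board y deg -0.01 F board [ 0.2 -3.3] 5.9 w 0.0
```

```bash
echo '[{"trans":[0,0.001,0],"finger_gap":0},{"trans":[0,0.0015,0],"finger_gap":0},{"trans":[0,0.0015,0],"finger_gap":0}]' > m.json && python3 nudge.py m.json|grep ft; python3 st.py;  echo '[{"trans":[0,0.001,0],"finger_gap":0},{"trans":[0,0.0015,0],"finger_gap":0},{"trans":[0,0.0015,0],"finger_gap":0}]' > m.json && python3 nudge.py m.json|grep ft; python3 st.py
python3 - <<'E'
from h import *
a=optics.camera("side")["img"][190:265,170:270]
cv2.imwrite("pics/side3.png",cv2.resize(a,(800,600),interpolation=cv2.INTER_CUBIC))
E
```

```text
ft_force: [-0.6, -3.4, 5.8]
t 9.85 board [39.8 37.3] tipz 17.5 tool y vs board y deg -0.01 F board [-0.1 -3.5] 5.8 w 0.0
ft_force: [-1.6, -4.5, 6.5]
t 10.15 board [39.8 38.8] tipz 17.5 tool y vs board y deg -0.01 F board [-0.9 -4.7] 6.5 w -0.0
```

View pics/side3.png

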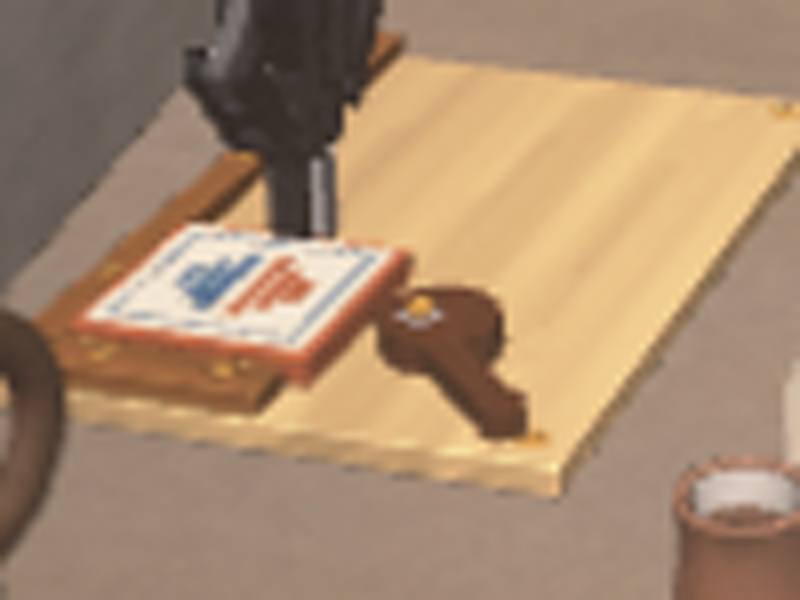

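The tile's left edge now appears to overlap the stop, so it may have ridden up. I'll back off, clear the view and measure from the top.

```bash
echo '[{"trans":[0,-0.02,0],"finger_gap":0},{"trans":[0,-0.03,0],"finger_gap":0},{"trans":[0,-0.03,-0.05],"finger_gap":0},{"trans":[0,-0.03,-0.1],"finger_gap":0},{"trans":[0.04,-0.03,-0.1],"finger_gap":0},{"trans":[0.08,0.0,-0.1],"finger_gap":0},{"trans":[0.1,0.05,-0.1],"finger_gap":0},{"trans":[0.1,0.1,-0.1],"finger_gap":0},{"trans":[0.1,0.15,-0.1],"finger_gap":0},{"trans":[0.1,0.2,-0.1],"finger_gap":0},{"trans":[0.1,0.25,-0.1],"finger_gap":0},{"trans":[0.1,0.3,-0.1],"finger_gap":0}]' > m.json && python3 nudge.py m.json|grep ft; python3 st.py
python3 - <<'E'
from h import *
import pickle
R,t,th=pickle.load(open("board.pkl","rb"))
c=optics.camera("top"); s=optics.camera("side");pickle.dump((c,s),open("p4.pkl","wb"))
print(tile(c,R,t))
a=cv2.resize(c["img"][110:200,140:220],(534,600),interpolation=cv2.INTER_CUBIC)[:450]; b=cv2.resize(s["img"][205:250,170:215],None,fx=6,fy=10,interpolation=cv2.INTER_CUBIC)
cv2.imwrite("pics/p4.png",np.hstack([a,b[:,:266]]))
E
```

```text
ft_force: [0.9, -1.0, -0.9]
t 11.4 board [-61.2 337.9] tipz 116.8 tool y vs board y deg 0.03 F board [ 1.1 -0.9] -0.9 w 0.01
(array([36.3, 87.8]), array([ 1.1, -0.7,  0.6, -0.6]), array([81.6, 82.1, 81.4, 81.4]))
```

View pics/p4.png

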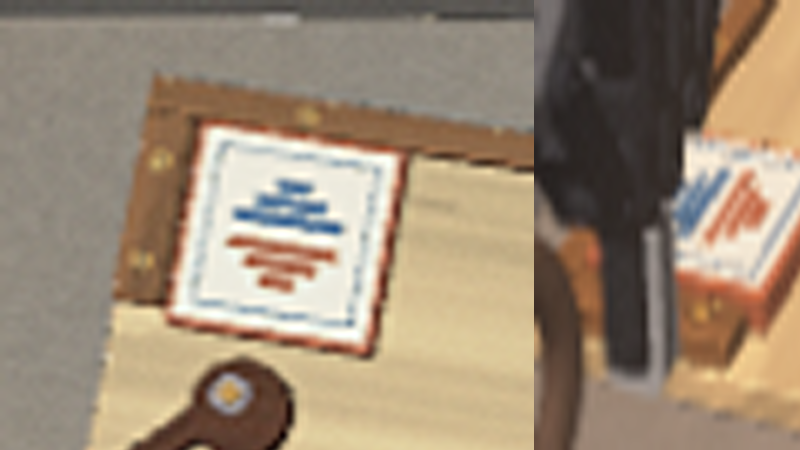

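The tile is flat (sides measure the same) and square along the fence, but its y reads about 88 against 93, so a few mm remain to the stop. It isn't lying on the stop. The upward force on the tool came from contact high on the finger. I'll go back, work with the tips lower, and finish the leftward push.

```bash
echo '[{"trans":[0,-0.05,0],"finger_gap":0},{"trans":[0,-0.1,0],"finger_gap":0},{"trans":[0,-0.15,0],"finger_gap":0},{"trans":[0,-0.2,0],"finger_gap":0},{"trans":[0,-0.25,0],"finger_gap":0},{"trans":[0,-0.3,0],"finger_gap":0},{"trans":[0,-0.33,0],"finger_gap":0},{"trans":[-0.05,-0.33,0],"finger_gap":0},{"trans":[-0.1,-0.33,0],"finger_gap":0},{"trans":[-0.1,-0.33,0.04],"finger_gap":0},{"trans":[-0.1,-0.33,0.08],"finger_gap":0},{"trans":[-0.1,-0.33,0.08],"finger_gap":0}]' > m.json && python3 nudge.py m.json|grep ft; python3 st.py
```

```text
ft_force: [-1.3, -0.4, -0.1]
t 12.7 board [35.4  4.5] tipz 32.0 tool y vs board y deg -0.04 F board [-1.2 -0.6] -0.1 w -0.0
```

```bash
echo '[{"trans":[0,0,0.012],"finger_gap":0},{"trans":[0,0,0.021],"finger_gap":0},{"trans":[0,0,0.021],"finger_gap":0},{"trans":[0,0,0.021],"finger_gap":0}]' > m.json && python3 nudge.py m.json|grep ft; python3 st.py
```

```text
ft_force: [-0.4, 0.0, 0.2]
t 13.1 board [40.   6.2] tipz 17.3 tool y vs board y deg 0.05 F board [-0.4 -0. ] 0.2 w -0.0
```

```bash
echo '[{"trans":[0,0,0.0025],"finger_gap":0},{"trans":[0,0.008,0.0025],"finger_gap":0},{"trans":[0,0.016,0.0025],"finger_gap":0},{"trans":[0,0.024,0.0025],"finger_gap":0},{"trans":[0,0.03,0.0025],"finger_gap":0},{"trans":[0,0.03,0.0025],"finger_gap":0}]' > m.json && python3 nudge.py m.json|grep ft; python3 st.py; echo '[{"trans":[0,0.001,0],"finger_gap":0},{"trans":[0,0.002,0],"finger_gap":0},{"trans":[0,0.002,0],"finger_gap":0}]' > m.json && python3 nudge.py m.json|grep ft; python3 st.py; echo '[{"trans":[0,0.001,0],"finger_gap":0},{"trans":[0,0.002,0],"finger_gap":0},{"trans":[0,0.002,0],"finger_gap":0}]' > m.json && python3 nudge.py m.json|grep ft; python3 st.py
```

```text
ft_force: [-1.7, -5.4, 2.4]
t 13.7 board [39.6 35.8] tipz 13.9 tool y vs board y deg 0.06 F board [-0.8 -5.6] 2.4 w -0.0
ft_force: [-1.0, -9.3, 3.1]
t 14.0 board [39.6 36.2] tipz 13.9 tool y vs board y deg -0.04 F board [ 0.4 -9.4] 3.1 w -0.0
ft_force: [-3.0, -15.5, 4.2]
t 14.3 board [39.6 36.7] tipz 13.9 tool y vs board y deg -0.11 F board [ -0.7 -15.7] 4.2 w 0.0
```

The force rises steeply with no motion, so the tile is hard against the stop. I'll back off and press the near edge once, gently, clear of the cam, to seat it on the fence.

```bash
echo '[{"trans":[0,-0.01,0],"finger_gap":0},{"trans":[0,-0.025,0],"finger_gap":0},{"trans":[0.04,-0.025,0],"finger_gap":0},{"trans":[0.073,-0.025,0],"finger_gap":0},{"trans":[0.073,-0.005,0],"finger_gap":0},{"trans":[0.073,0.017,0],"finger_gap":0},{"trans":[0.073,0.017,0],"finger_gap":0},{"trans":[0.065,0.017,0],"finger_gap":0},{"trans":[0.059,0.017,0],"finger_gap":0},{"trans":[0.059,0.017,0],"finger_gap":0}]' > m.json && python3 nudge.py m.json|grep ft; python3 st.py; echo '[{"trans":[-0.001,0,0],"finger_gap":0},{"trans":[-0.002,0,0],"finger_gap":0},{"trans":[-0.002,0,0],"finger_gap":0}]' > m.json && python3 nudge.py m.json|grep ft; python3 st.py; echo '[{"trans":[-0.001,0,0],"finger_gap":0},{"trans":[-0.0015,0,0],"finger_gap":0},{"trans":[-0.0015,0,0],"finger_gap":0}]' > m.json && python3 nudge.py m.json|grep ft; python3 st.py
```

```text
ft_force: [-0.6, -0.4, 0.9]
t 15.3 board [-17.8  56.3] tipz 13.9 tool y vs board y deg -0.04 F board [-0.5 -0.4] 0.9 w 0.0
ft_force: [-0.4, -0.0, 0.1]
t 15.6 board [-17.4  56.6] tipz 13.7 tool y vs board y deg 0.01 F board [-0.4 -0.1] 0.1 w 0.0
ft_force: [-1.6, 0.1, 0.1]
t 15.9 board [-16.5  56.8] tipz 13.7 tool y vs board y deg 0.04 F board [-1.6 -0.1] 0.1 w -0.0
```

```bash
echo '[{"trans":[-0.001,0,0],"finger_gap":0},{"trans":[-0.0015,0,0],"finger_gap":0},{"trans":[-0.0015,0,0],"finger_gap":0}]' > m.json && python3 nudge.py m.json|grep ft; python3 st.py; echo '[{"trans":[-0.001,0,0],"finger_gap":0},{"trans":[-0.0015,0,0],"finger_gap":0},{"trans":[-0.0015,0,0],"finger_gap":0}]' > m.json && python3 nudge.py m.json|grep ft; python3 st.py
```

```text
ft_force: [-5.4, 0.9, 4.6]
t 16.2 board [-16.3  56.8] tipz 13.5 tool y vs board y deg 0.06 F board [-5.5  0.1] 4.6 w -0.0
ft_force: [-9.5, 1.5, 6.8]
t 16.5 board [-16.   56.8] tipz 13.3 tool y vs board y deg 0.08 F board [-9.6  0.1] 6.8 w -0.0
```

It's seated on the fence: stiff at the same finger position as before. I'll back off, clear the view, and measure the tile and the lever.

```bash
echo '[{"trans":[0.012,0,0],"finger_gap":0},{"trans":[0.025,0,0],"finger_gap":0},{"trans":[0.035,0,-0.03],"finger_gap":0},{"trans":[0.04,0,-0.07],"finger_gap":0},{"trans":[0.04,0,-0.1],"finger_gap":0},{"trans":[0.04,0.04,-0.1],"finger_gap":0},{"trans":[0.04,0.09,-0.1],"finger_gap":0},{"trans":[0.04,0.14,-0.1],"finger_gap":0},{"trans":[0.04,0.19,-0.1],"finger_gap":0},{"trans":[0.04,0.24,-0.1],"finger_gap":0},{"trans":[0.04,0.28,-0.1],"finger_gap":0},{"trans":[0.04,0.28,-0.1],"finger_gap":0}]' > m.json && python3 nudge.py m.json|grep ft; python3 st.py
python3 - <<'E'
from h import *
import pickle
R,t,th=pickle.load(open("board.pkl","rb"))
c=optics.camera("top");pickle.dump(c,open("p5.pkl","wb")); print(tile(c,R,t))
hsv=cv2.cvtColor(c["img"],cv2.COLOR_BGR2HSV)
tb=lambda P:(np.array(P)[:,:2]-t)@R*1000
# profile along board y at x=30,z=22/24 across stop and tile edge
for y in range(84,150,3): pass
ys=np.arange(122,164,2.)
p=proj(c,[[*(t+R@np.array([.06,y/1000])),.023] for y in ys])
v=cv2.remap(c["img"],p[:,0].astype(np.float32).reshape(1,-1),p[:,1].astype(np.float32).reshape(1,-1),cv2.INTER_LINEAR)[0]
for y,b in zip(ys,v): print(int(y),b.tolist(),end=' ')
print()
# lever: dark brown
poly=proj(c,[[*(t+R@np.array(q)),.0265] for q in[(-.105,.02),(-.012,.02),(-.012,.158),(-.105,.158)]]).astype(np.int32)
z=np.zeros(hsv.shape[:2],np.uint8);cv2.fillPoly(z,[poly],1); z&=(hsv[...,2]<110).astype(np.uint8)
n=cv2.findNonZero(z).reshape(-1,2); b=tb(plane(c,n,.0265)); d=b-np.array([-33,100]); r=np.linalg.norm(d,axis=1)
k=r>35; print(k.sum(),r.max().round(1),"lever ang",np.degrees(np.arctan2(*d[k].mean(0)[::-1])).round(1),"=>rad",(np.arctan2(*d[k].mean(0)[::-1])-np.radians(135)).round(3))
E
```

```text
ft_force: [-0.5, -1.6, 0.2]
t 17.7 board [-54.1 341.6] tipz 113.2 tool y vs board y deg 0.32 F board [-0.2 -1.6] 0.2 w -0.0
(array([36.3, 90.6]), array([ 0.3, -1.6, -0.2, -1.4]), array([82.4, 82.3, 82.2, 81.6]))
122 [221, 235, 237] 124 [223, 236, 239] 126 [214, 222, 222] 128 [209, 215, 212] 130 [218, 225, 222] 132 [216, 232, 234] 134 [187, 208, 226] 136 [130, 154, 198] 138 [80, 108, 157] 140 [61, 88, 131] 142 [63, 90, 122] 144 [73, 111, 145] 146 [80, 123, 156] 148 [86, 132, 162] 150 [99, 156, 183] 152 [93, 145, 176] 154 [82, 125, 162] 156 [68, 102, 142] 158 [83, 111, 143] 160 [104, 124, 144] 162 [125, 137, 145] 
67 72.0 lever ang 136.4 =>rad 0.025
```

The tile centre now reads (36.3, 90.6), about 2 mm short of nominal, which matches the known left-end bias of the fit. There is no board gap between the terracotta edge and the stop (at y≈138), so it is home. The lever is at 0.02 rad. I'll bring the finger behind the lever.

```bash
echo '[{"trans":[0,-0.05,0],"finger_gap":0},{"trans":[0,-0.1,0],"finger_gap":0},{"trans":[0,-0.14,0],"finger_gap":0},{"trans":[0,-0.17,0],"finger_gap":0},{"trans":[0,-0.178,0],"finger_gap":0},{"trans":[0,-0.178,0],"finger_gap":0},{"trans":[0,-0.178,0.04],"finger_gap":0},{"trans":[0,-0.178,0.07],"finger_gap":0},{"trans":[0,-0.178,0.07],"finger_gap":0}]' > m.json && python3 nudge.py m.json|grep ft; python3 st.py
```

```text
ft_force: [-1.5, -0.1, 0.2]
t 18.65 board [-55.6 158.3] tipz 40.2 tool y vs board y deg 0.08 F board [-1.5 -0.3] 0.2 w 0.0
```

```bash
echo '[{"trans":[-0.001,0.004,0],"finger_gap":0},{"trans":[-0.001,0.004,0.012],"finger_gap":0},{"trans":[-0.001,0.004,0.022],"finger_gap":0},{"trans":[-0.001,0.004,0.025],"finger_gap":0},{"trans":[-0.001,0.004,0.025],"finger_gap":0}]' > m.json && python3 nudge.py m.json|grep ft; python3 st.py
```

```text
ft_force: [0.9, -0.5, -0.0]
t 19.15 board [-52.4 162.7] tipz 18.3 tool y vs board y deg 0.04 F board [ 1.  -0.4] -0.0 w 0.0
```

```bash
echo '[{"trans":[0,0,0.0025],"finger_gap":0},{"trans":[0.007,-0.007,0.0025],"finger_gap":0},{"trans":[0.014,-0.011,0.0025],"finger_gap":0},{"trans":[0.02,-0.015,0.0025],"finger_gap":0},{"trans":[0.026,-0.021,0.0025],"finger_gap":0},{"trans":[0.032,-0.029,0.0025],"finger_gap":0},{"trans":[0.036,-0.037,0.0025],"finger_gap":0},{"trans":[0.039,-0.045,0.0025],"finger_gap":0},{"trans":[0.041,-0.052,0.0025],"finger_gap":0},{"trans":[0.042,-0.059,0.0025],"finger_gap":0},{"trans":[0.042,-0.059,0.0025],"finger_gap":0}]' > m.json && python3 nudge.py m.json|grep ft; python3 st.py
cat > lev.py <<'E'
from h import *
import pickle
R,t,th=pickle.load(open("board.pkl","rb"))
tb=lambda P:(np.array(P)[:,:2]-t)@R*1000
c=optics.camera("side"); hsv=cv2.cvtColor(c["img"],cv2.COLOR_BGR2HSV)
a=np.linspace(0,2*np.pi,720,endpoint=False); rr=np.arange(40,66,4)
G=np.array([[*(t+R@np.array([-.033+r/1000*np.cos(x),.1+r/1000*np.sin(x)])),.0265] for x in a for r in rr])
p=proj(c,G).astype(np.float32); v=cv2.remap(hsv,p[:,:1].copy(),p[:,1:].copy(),cv2.INTER_LINEAR).reshape(720,len(rr),3)
m=((v[...,2]<130)&(v[...,1]>90)&((v[...,0]<15)|(v[...,0]>165))).sum(1)
k=(a>2)&(a<4.6)&(m>=5); print("lever deg",np.degrees(a[k]).round(0).tolist()[::4],"rad",(a[k].mean()-np.radians(135)).round(3) if k.any() else None)
E
python3 lev.py
```

```text
ft_force: [0.6, -0.2, 0.2]
t 20.25 board [-94.7 102.8] tipz 16.0 tool y vs board y deg -0.02 F board [ 0.7 -0.1] 0.2 w 0.0
lever deg [] rad None
```

```bash
echo '[{"trans":[0,-0.006,0],"finger_gap":0},{"trans":[0,-0.013,0],"finger_gap":0},{"trans":[-0.001,-0.018,0],"finger_gap":0},{"trans":[-0.003,-0.023,0],"finger_gap":0},{"trans":[-0.003,-0.023,0],"finger_gap":0}]' > m.json && python3 nudge.py m.json|grep ft; python3 st.py;python3 - <<'E'
from h import *
cv2.imwrite("pics/side6.png",cv2.resize(optics.camera("side")["img"][190:265,170:270],(800,600),interpolation=cv2.INTER_CUBIC))
E
```

```text
ft_force: [0.3, 1.1, 0.4]
t 20.8 board [-90.6  80.2] tipz 16.3 tool y vs board y deg -0.02 F board [0.2 1.2] 0.4 w -0.0
```

View pics/side6.png

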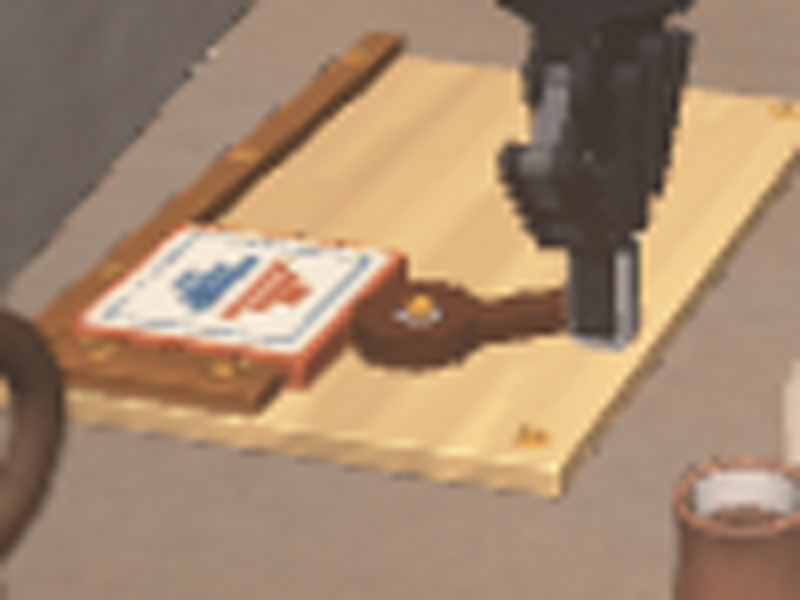

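The lever has swung to about 80–85°, pointing right and near, with the finger behind it and the tile still home. I'll press on stepwise until the force reaches about 9 N.

```bash
echo '[{"trans":[-0.001,-0.0025,0],"finger_gap":0},{"trans":[-0.002,-0.005,0],"finger_gap":0},{"trans":[-0.002,-0.005,0],"finger_gap":0}]' > m.json && python3 nudge.py m.json|grep ft; python3 st.py;echo '[{"trans":[-0.001,-0.002,0],"finger_gap":0},{"trans":[-0.002,-0.003,0],"finger_gap":0},{"trans":[-0.002,-0.003,0],"finger_gap":0}]' > m.json && python3 nudge.py m.json|grep ft; python3 st.py
```

```text
ft_force: [0.8, 3.6, 0.1]
t 21.15 board [-88.8  76.1] tipz 16.3 tool y vs board y deg 0.04 F board [0.3 3.7] 0.1 w 0.0
ft_force: [-1.3, 6.6, -1.3]
t 21.45 board [-87.3  73.8] tipz 16.3 tool y vs board y deg 0.08 F board [-2.2  6.4] -1.3 w -0.0
```

```bash
echo '[{"trans":[-0.001,-0.0015,0],"finger_gap":0},{"trans":[-0.002,-0.002,0],"finger_gap":0},{"trans":[-0.002,-0.002,0],"finger_gap":0}]' > m.json && python3 nudge.py m.json|grep ft; python3 st.py;echo '[{"trans":[-0.001,-0.001,0],"finger_gap":0},{"trans":[-0.0015,-0.0015,0],"finger_gap":0},{"trans":[-0.0015,-0.0015,0],"finger_gap":0}]' > m.json && python3 nudge.py m.json|grep ft; python3 st.py
```

```text
ft_force: [-1.9, 11.0, 0.2]
t 21.75 board [-86.1  72.2] tipz 16.1 tool y vs board y deg 0.12 F board [-3.5 10.6] 0.2 w -0.0
ft_force: [-2.9, 9.3, -0.1]
t 22.05 board [-84.9  70.9] tipz 16.1 tool y vs board y deg 0.14 F board [-4.2  8.8] -0.1 w 0.0
```

The force is about 10 N and the geometry puts the lever near 1.65 rad, inside the tight band. I'll retreat the way it came, lift clear and measure.

```bash
echo '[{"trans":[0.003,0.004,0],"finger_gap":0},{"trans":[0.006,0.01,0],"finger_gap":0},{"trans":[0.008,0.02,0],"finger_gap":0},{"trans":[0.008,0.02,-0.03],"finger_gap":0},{"trans":[0.008,0.02,-0.07],"finger_gap":0},{"trans":[0.008,0.02,-0.11],"finger_gap":0},{"trans":[0.0,0.07,-0.12],"finger_gap":0},{"trans":[0,0.12,-0.12],"finger_gap":0},{"trans":[0,0.17,-0.12],"finger_gap":0},{"trans":[0,0.22,-0.12],"finger_gap":0},{"trans":[0,0.26,-0.12],"finger_gap":0},{"trans":[0,0.26,-0.12],"finger_gap":0}]' > m.json && python3 nudge.py m.json|grep ft; python3 st.py
python3 - <<'E'
from h import *
import pickle
R,t,th=pickle.load(open("board.pkl","rb"))
tb=lambda P:(np.array(P)[:,:2]-t)@R*1000
c=optics.camera("top"); print(tile(c,R,t))
hsv=cv2.cvtColor(c["img"],cv2.COLOR_BGR2HSV)
poly=proj(c,[[*(t+R@np.array(q)),.0265] for q in[(-.104,.01),(-.012,.01),(-.012,.156),(-.104,.156)]]).astype(np.int32)
z=np.zeros(hsv.shape[:2],np.uint8);cv2.fillPoly(z,[poly],1); z&=(hsv[...,2]<110).astype(np.uint8)
n=cv2.findNonZero(z).reshape(-1,2); d=tb(plane(c,n,.0265))-np.array([-33,100]); r=np.linalg.norm(d,axis=1)
k=r>35; a=np.arctan2(*d[k].mean(0)[::-1]); print(k.sum(),r.max().round(1),"lever rad",(a%(2*np.pi)-np.radians(135)).round(3))
E
python3 lev.py
```

```text
ft_force: [-0.3, 0.6, -0.0]
t 23.25 board [-84.4 334.3] tipz 135.2 tool y vs board y deg 0.31 F board [-0.4  0.6] -0.0 w 0.0
(array([36.6, 90.2]), array([ 1.1, -0.7,  0.6, -0.6]), array([82.1, 83.1, 81.9, 82.4]))
64 74.6 lever rad 1.612
lever deg [200.0, 202.0, 204.0, 206.0, 208.0, 210.0, 212.0, 214.0, 216.0, 218.0, 220.0, 222.0, 224.0, 226.0] rad 1.37
```

```bash
python3 -c "
from cell import robot, optics, job, readout; print(job.sign_off())"
```

```text
the job is handed in; nothing more can be done
None
```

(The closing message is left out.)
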